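Set the ratchet and tighten a mirror mount

ROBOT

A 7-joint arm with a two-finger parallel gripper is mounted at the origin on the work surface. World frame = base frame: x ahead of the robot, y to its left, z up, the work surface at z = 0. Lengths are in m, angles in rad, forces in N, time in s.
With the tool pointing down it reaches from about 0.425 to 0.875 m from the base axis. Payload 4.7 kg.
Tool frame: the origin (TCP) lies between the finger pads; the fingertips stand 14 mm ahead of it and the grasp point (between the pads) lies 5 mm behind it; z points along the fingers, y is the line along which they close (so a half turn about z gives the same grasp; the last joint's range is limited). The gripper opens to 87 mm and grips with 3 to 60 N. Pads are 19 mm wide; open, the fingers measure 117 mm over their backs; the gripper's body (75 mm by 190 mm) begins 51 mm behind the grasp point.
Start: joints at [1.231, 0.321, -0.07, 1.45, 0.023, 1.371, -0.057], TCP at [0.225, -0.61, 0.237] pointing down, gripper open.
Joint ranges: [-2.86, 2.86], [-0.3, 2.09], [-1.38, 1.24], [0.06, 2.45], [-1.56, 4.7], [0.09, 2.05], [-2.69, 2.69]. Speed limits (rad/s): [2.57, 2.57, 3.14, 3.14, 3.14, 3.14, 3.14].

INTERFACE

Orientations are given as a rotation vector (axis times angle).
In Python, from bench import ctrl gives the robot as it stands.
- The arm moves only by the shell command python3 -m inch 'ROWS' [OPENING] [FORCE]. ROWS is JSON, a list of rows, each a list of 6 numbers: the shift along the world's x, y, z in mm, then the turn, a rotation vector about the world's x, y, z in degrees. In form: [[tx, ty, tz, rx, ry, rz], ...]. A call has 1 to 20 rows; each row is the pose to reach, as a shift and turn from the pose commanded when the call began; what a row does not reach only later rows make up. A row lasts 1/8 s, in which the tool goes at most 62.5 mm and 10.7 degrees, less where a joint would pass 70% of its speed; a pose out of reach is approached as far as the arm can. A call with a gripper value outside its range is refused whole. OPENING is the finger opening in mm, from 0 to 87, set as the call begins (- or left out, the last holds). The fingers move at their own pace and stop on an object; FORCE is the grip in N (left out, the last holds). Time passes only in rows, so rows that repeat a pose let the fingers close. It gives the time, the measured TCP pose, the force, the opening and the grip force at its end, in the units of the state.
- ctrl.get_state(): the state, without advancing time (a new reading comes with each control period).
- ctrl.get_image(name): name is "scene" or "top" or "wrist"; returns (picture, depth): 480x640x3 uint8, red, green, blue; 480x640 float32, m along the optical axis (not along the pixel's ray), 0 where there is no reading.
- ctrl.camera_params(name): a dict with "mtx" (3x3 intrinsics, pixels), "T" (4x4, takes a point from camera to world coordinates). Camera axes: x right, y down, z forward; pixel columns grow to the right and rows downward; lengths in m; the calibration is good to about 2 mm. A picture is of the moment at which its call begins: read the wrist's pose just before it. camera_params takes no time and is no camera call; for the wrist camera it gives the pose at the moment of the call.
- ctrl.close_job(): hands the job in; it is judged then, once.
The state is a dict: "time": time; "joint_positions": joint angles; "qd": joint speeds; "joint_torque": joint torques, N m; "position": TCP position; "tool_rot": TCP orientation; "ft_force": force on the tool from outside, world axes, zero at the start; "torque": the same for the moment, N m; "grip_width": opening from 0.0 (shut) to 1.0 (fully open); "grip_force": force on a finger pad.
Only numpy, scipy, OpenCV 4.12 (cv2) and the standard library are available. Lean on these libraries where they do the work, as an engineer would, in place of code of your own. Each camera call takes 0.05 s, during which the arm holds its last target. There are 200 camera calls.

TASK

The ratchet wrench sitting on the clamp bolt of the square mirror mount is set to loosen. Flip the small thumb lever on top of its head fully across to the tightening side, then swing its handle clockwise (seen from above) so that the bolt is tightened by about 45 degrees, and leave the wrench on the bolt. Do not turn the plain spanner on the round lens mount beside it.

Things in the scene. Friction and masses are not known exactly. Their poses are not given: they have to be found in the camera images.
- mirror_mount: Fixed mount: black plate 50 x 190 mm, 12 mm thick. Origin on the table under the clamp bolt; 135 mm from it towards the body's +y stands the mirror: black square of 50 mm on a steel post, 112 mm high. The ratchet wrench lies level on a dark socket over the bolt and at the start points to the body's -y. Its neighbour, a lens mount with a round ring, may stand to the left or right.
- head_top (a point): Centre of the flat top of the ratchet wrench's round bright steel head (52 mm across, 22 mm thick, top 68 mm above the table), on the vertical bolt axis about which wrench and bolt turn. The head narrows to 38 mm towards the handle. The wrench cannot come off the bolt.
- handle (a point): Middle of the black rubber wrench handle, 57 mm above the table, 126 mm from the bolt axis. Handle 85 mm long (83 to 169 mm from the axis), 24 wide, 18 thick, level, radial, free space below. It swings from the start at most 1.15 rad clockwise, 0.5 anticlockwise; takes 2 N here running free, 6 N driving the bolt; stays where left.
- tab (a point): Top of the thumb lever near its outer end: dark upright fin 7 mm thick, 18 long, 18 high, on the wrench head; top 87 mm above the table. Its vertical pivot lies 30 mm from the bolt axis towards the handle; this point is 26 mm from the pivot. Seen from the bolt axis along the handle it points 35 degrees left at the start (loosen); 35 right is tighten. Needs about 1.5 N, stays where left.
- pawl (a joint): Angle of the thumb lever: about 0 (up to 0.1) at the start, fully left (loosen), growing clockwise seen from above to 1.22 rad fully right (tighten).
- bolt (a joint): Turn of the clamp bolt and its socket, 0 at the start, positive clockwise seen from above (tightening). With the lever right, the wrench drives the bolt when swung clockwise, after up to 0.2 rad of play; with the lever left, a clockwise swing runs free and the bolt stays.
- spanner (a joint): Bystander, leave alone: angle of the plain flat steel spanner (no lever, no rubber handle, 160 mm long, 52 mm above the table) on the bolt of the round lens mount; 0 at the start, positive clockwise.

How it is judged:
By the outcome, as a careful person would: the job done as asked, in the order asked, and still so for the second after the job is handed in, with the robot touching nothing.
It also fails if it takes over 48 s, if anything falls off the work surface, if the arm or the gripper's body presses on something with over 40 N, if the wrist force passes 120 N, or if a joint passes its speed limit or range.

## Working session

There is one attempt and no reset: what is moved stays moved. The work goes in short steps, Python scripts to look and compute and a shell command to move; the robot and the scene stay as the last step left them, time stands still between calls to the robot, and variables do not carry over. Pictures are saved under pics/ and viewed, at most 10 in all, crops included, and the job is handed in when it is done.

```bash
mkdir -p pics; python3 - <<'E'
from bench import ctrl
import cv2,numpy as np
s=ctrl.get_state();print(s['time'],s['position'],s['tool_rot'])
for n in('top','scene'):
    im,d=ctrl.get_image(n);np.savez(f'pics/{n}.npz',im=im,d=d)
    cv2.imwrite(f'pics/{n}1.png',im[:,:,::-1]);p=ctrl.camera_params(n);print(n,p['mtx'].tolist(),np.round(p['T'],3).tolist())
E
```

```text
0.0 [ 0.22495258 -0.60926315  0.23546255] [-3.09072693e+00 -5.52437219e-01  6.65021879e-04]
top [[486.6024155888289, 0.0, 317.34731451437654], [0.0, 486.6024155888289, 242.74245528623882], [0.0, 0.0, 1.0]] [[-0.021, -0.996, 0.091, 0.467], [-0.999, 0.024, 0.035, -0.08], [-0.037, -0.09, -0.995, 1.069], [0.0, 0.0, 0.0, 1.0]]
scene [[599.0665485032137, 0.0, 319.6515923156529], [0.0, 599.0665485032137, 241.59406191374205], [0.0, 0.0, 1.0]] [[-0.86, 0.319, -0.398, 1.011], [0.51, 0.542, -0.668, 0.696], [0.003, -0.778, -0.629, 0.793], [0.0, 0.0, 0.0, 1.0]]
```

View pics/top1.png

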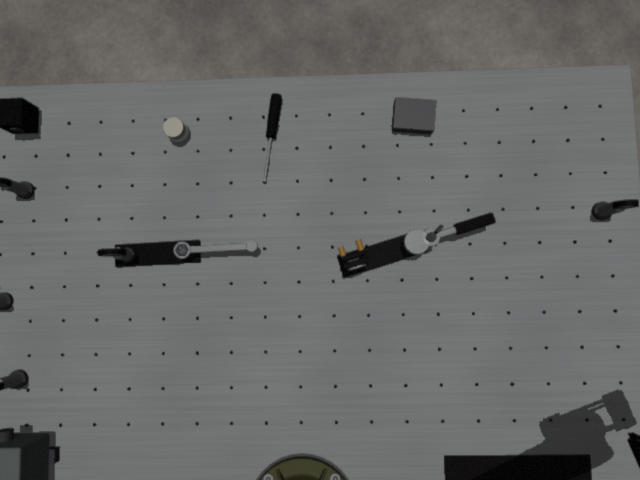

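View pics/scene1.png

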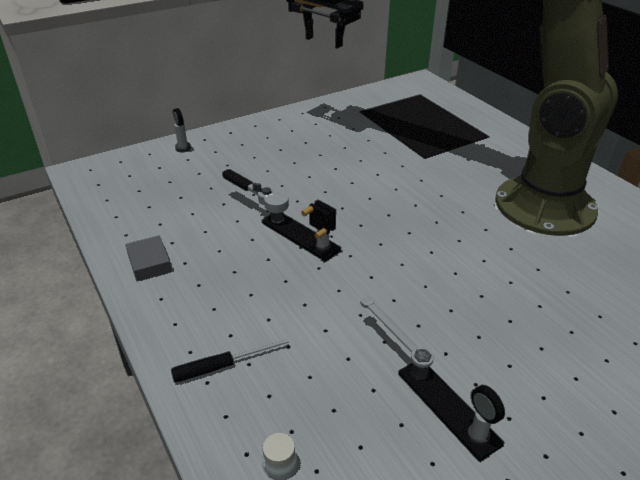

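The top view shows the ratchet head at about (416,243) with its handle running to (494,218). The lens-mount spanner is well to the left, at (182,250). Next I'll measure both on their height planes.

```bash
cat >h.py <<'E'
import numpy as np,cv2
def ray(p,uv,z):
    K,T=p['mtx'],p['T'];d=T[:3,:3]@np.linalg.solve(K,[uv[0],uv[1],1.]);o=T[:3,3]
    return o+d*(z-o[2])/d[2]
def pix(p,X):
    K,T=p['mtx'],p['T'];c=K@(T[:3,:3].T@(np.array(X)-T[:3,3]));return c[:2]/c[2]
E
python3 - <<'E'
from bench import ctrl
from h import *
p=ctrl.camera_params('top');im=np.load('pics/top.npz')['im'];g=im.max(2)
m=np.zeros_like(g);m[205:245,445:505]=(g[205:245,445:505]<38)*255
n,l,st,c=cv2.connectedComponentsWithStats(m);i=1+st[1:,4].argmax()
r=cv2.minAreaRect(np.argwhere(l==i)[:,::-1].astype(np.float32));print(r,c[i])
H=ray(p,c[i],.066)
m=np.zeros_like(g);m[225:262,398:440]=(g[225:262,398:440]>150)*255
cs=max(cv2.findContours(m,0,1)[0],key=cv2.contourArea);print(cv2.minEnclosingCircle(cs),cv2.contourArea(cs))
B=ray(p,cv2.minEnclosingCircle(cs)[0],.068)
print(B,H,np.linalg.norm((H-B)[:2]),np.degrees(np.arctan2(*(H-B)[1::-1])))
cv2.imwrite('pics/c1.png',cv2.resize(im[200:280,330:510,::-1],None,fx=4,fy=4,interpolation=2))
E
```

```text
((473.9624938964844, 223.73919677734375), (11.088590621948242, 40.456024169921875), 72.34988403320312) [474.09882353 223.61647059]
((425.0, 241.0), 9.999999747378752e-05) 0.0
[ 0.55613002 -0.26616551  0.068     ] [ 0.58971853 -0.36799693  0.066     ] 0.10722791918527555 -71.74516030533702
```

View pics/c1.png

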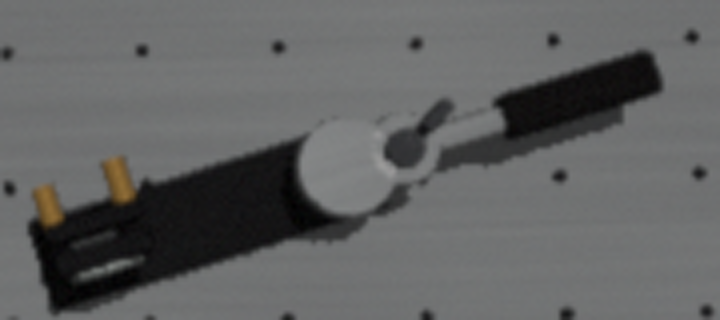

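The crop puts the head centre at about px (417,242) and the lever pivot at (431,237). The lever tip is up and to the left at (440,227), and the handle centre is at (475,223).

```bash
python3 - <<'E'
from bench import ctrl
from h import *
from scipy.spatial.transform import Rotation as R
p=ctrl.camera_params('top')
B=ray(p,(417,241.75),.068);H=ray(p,(474.5,223.4),.066);P=ray(p,(431.2,237),.072);L=ray(p,(440,227),.087)
a=np.arctan2(*(H-B)[1::-1]);u=np.array([np.cos(a),np.sin(a),0])
print(B,H,P,L,np.linalg.norm((H-B)[:2]),np.degrees(a),B+.03*u,np.degrees(np.arctan2(*(L-P)[1::-1])),np.linalg.norm((L-P)[:2]))
s=ctrl.get_state();r=R.from_rotvec(s['tool_rot']);print(r.as_matrix().round(3))
c=ctrl.camera_params('wrist')['T'];print((np.array(c)[:3,3]-s['position'])@r.as_matrix(), (r.inv().as_matrix()@np.array(c)[:3,:3]).round(2))
E
```

```text
[ 0.55497834 -0.24982396  0.068     ] [ 0.5901452  -0.36883311  0.066     ] [ 0.56366859 -0.27831749  0.072     ] [ 0.58200629 -0.29375418  0.087     ] 0.12409628136310666 -73.53773832846497 [ 0.56347985 -0.27859416  0.068     ] -40.09071195074256 0.023970041688239945
[[ 0.938  0.347 -0.001]
 [ 0.347 -0.938  0.002]
 [-0.    -0.002 -1.   ]]
[ 0.06636781 -0.00024758 -0.14799069] [[ 0.   -0.97 -0.25]
 [ 1.    0.    0.  ]
 [ 0.   -0.25  0.97]]
```

```bash
python3 -m inch '[[30,26,0,0,0,10],[60,52,0,0,0,20],[90,78,0,0,0,30],[120,104,0,0,0,40],[150,130,0,0,0,50],[180,156,0,0,0,60],[210,182,0,0,0,70],[240,208,0,0,0,80],[270,234,-5,0,0,90],[300,260,-10,0,0,100],[330,290,-20,0,0,110],[350,307,-30,0,0,118],[359,314,-35,0,0,121],[359,314,-35,0,0,121],[359,314,-35,0,0,121],[359,314,-35,0,0,121]]' 30 5
python3 - <<'E'
from bench import ctrl
from h import *
s=ctrl.get_state();p=ctrl.camera_params('wrist');im,d=ctrl.get_image('wrist');np.savez('pics/w.npz',im=im,d=d)
print(s['joint_positions'],s['ft_force'])
for X in [(.555,-.2498,.068),(.5635,-.2785,.07),(.584,-.2947,.087),s['position']]:print(pix(p,X))
cv2.imwrite('pics/w1.png',im[:,:,::-1])
E
```

```text
time: 2.1
position: [0.5835, -0.2973, 0.2021]
tool_rot: [1.046, 2.962, -0.001]
ft_force: [0.2, 0.1, 0.8]
grip_width: 0.347
grip_force: 0.0
[ 0.85680998  0.40138548 -0.56036247  1.46941838  0.21633325  1.33193181
  1.17315298] [0.19608981 0.06838155 0.8005547 ]
[347.83334565 170.45315531]
[327.08066793 200.53910227]
[327.47586671 235.86649127]
[325.1509621  298.38499198]
```

View pics/w1.png

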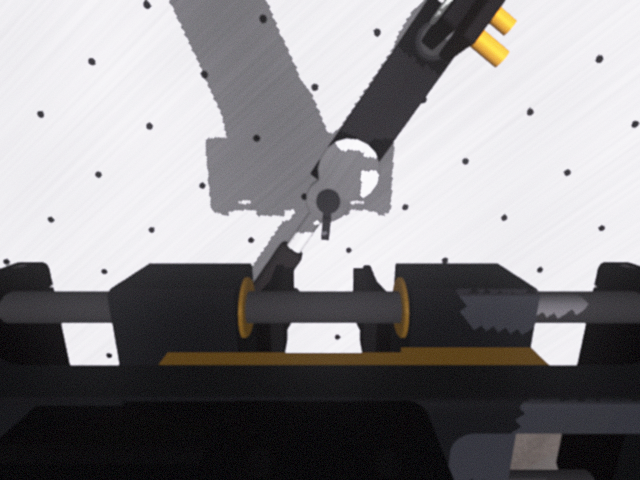

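The wrist view has the pivot at (328,201) and the fin tip at about (325,238). Both are within 2 px of the prediction, so I'll descend around the fin and close lightly.

```bash
python3 -m inch '[[0,2,-30,0,0,0],[0,2,-60,0,0,0],[0,2,-90,0,0,0],[0,2,-105,0,0,0],[0,2,-114,0,0,0],[0,2,-114,0,0,0]]' 30 5
python3 -m inch '[[0,0,0,0,0,0],[0,0,0,0,0,0],[0,0,0,0,0,0],[0,0,0,0,0,0]]' 0 5
```

```text
time: 2.9
position: [0.5843, -0.2939, 0.0878]
tool_rot: [1.042, 2.964, 0.0]
ft_force: [0.2, -0.1, 0.6]
grip_width: 0.341
grip_force: 0.0
time: 3.4
position: [0.5846, -0.294, 0.0882]
tool_rot: [1.041, 2.963, -0.0]
ft_force: [1.1, -1.1, 2.2]
grip_width: 0.081
grip_force: 5.0
```

```bash
python3 -m inch '[[-3.1,-3.5,0,0,0,-10],[-6.6,-6.2,0,0,0,-20],[-10.6,-8.3,0,0,0,-30],[-15,-9.7,0,0,0,-40],[-19.4,-10.4,0,0,0,-50],[-24,-10.2,0,0,0,-60],[-28.4,-9.3,0,0,0,-70],[-30.1,-8.7,0,0,0,-74],[-30.1,-8.7,0,0,0,-74],[-30.1,-8.7,0,0,0,-74]]'
```

```text
time: 4.65
position: [0.5554, -0.3014, 0.0881]
tool_rot: [2.613, 1.743, 0.003]
ft_force: [4.3, 2.2, 0.8]
grip_width: 0.08
grip_force: 5.0
```

```bash
python3 -m inch '[[0,0,0,0,0,0],[0,0,0,0,0,0],[0,0,30,0,0,0],[0,0,60,0,0,0],[0,0,90,0,0,0],[0,0,114,0,0,0],[0,0,114,0,0,0],[0,0,114,0,0,0]]' 35
python3 - <<'E'
from bench import ctrl
from h import *
s=ctrl.get_state();p=ctrl.camera_params('wrist');im,d=ctrl.get_image('wrist');np.savez('pics/w2.npz',im=im,d=d)
print(s['position'],s['ft_force'])
for a in(-108.5,-73.5):
  a=np.radians(a);print(pix(p,(.5635+.026*np.cos(a),-.2785+.026*np.sin(a),.087)))
for X in [(.555,-.2498,.068),(.5635,-.2785,.07),(.5907,-.3706,.066)]:print(pix(p,X))
cv2.imwrite('pics/w2.png',im[:,:,::-1])
im,d=ctrl.get_image('top');cv2.imwrite('pics/t2.png',im[:,:,::-1])
E
```

```text
time: 5.65
position: [0.553, -0.3026, 0.2001]
tool_rot: [-2.615, -1.738, 0.002]
ft_force: [0.5, -1.4, 0.1]
grip_width: 0.401
grip_force: 0.0
[ 0.55301066 -0.30260987  0.2000902 ] [ 0.48195505 -1.38893225  0.12754931]
[327.83529309 235.3085507 ]
[346.12423948 228.29166369]
[302.39658058 171.37920249]
[325.45397477 199.95772669]
[392.93552356 282.08244709]
```

View pics/w2.png

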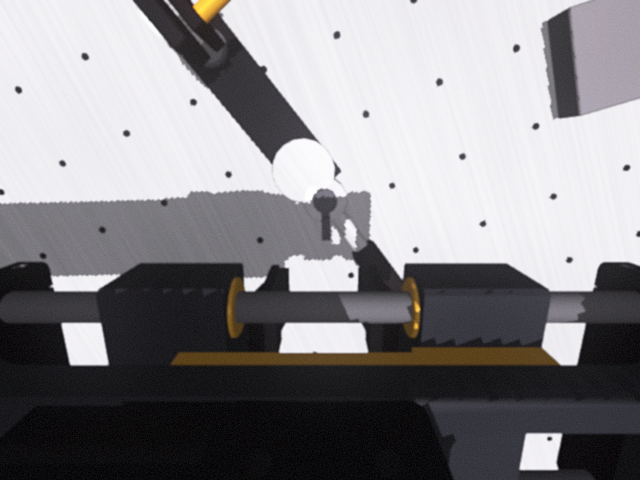

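The fin now points at (325,238) from the pivot at (325,201), across on the tightening side, and I felt a stop force of about 4 N. I'll check the angle numerically while moving over the handle.

```bash
python3 -m inch '[[10,-17,0,0,0,10],[19,-34,0,0,0,20],[28,-51,0,0,0,30],[37,-68,0,0,0,39],[37,-68,0,0,0,39],[37,-68,-30,0,0,39],[37,-68,-30,0,0,39],[37,-68,-30,0,0,39]]' 60
python3 - <<'E'
from bench import ctrl
from h import *
print(ctrl.get_state()['position'])
p=ctrl.camera_params('wrist');im,d=ctrl.get_image('wrist')
for X in [(.555,-.2498,.068),(.5635,-.2785,.07),(.5907,-.3706,.066)]:print(pix(p,X))
cv2.imwrite('pics/w3.png',im[:,:,::-1]);np.savez('pics/w3.npz',im=im,d=d,T=p['T'],K=p['mtx'])
E
```

```text
time: 6.75
position: [0.5911, -0.3699, 0.1721]
tool_rot: [-1.885, -2.513, -0.0]
ft_force: [-0.2, 0.6, 0.6]
grip_width: 0.69
grip_force: 0.0
[ 0.59111463 -0.36992636  0.17207572]
[323.87839223  62.52074393]
[323.98696937 108.76596568]
[324.17641765 239.95999412]
```

View pics/w3.png

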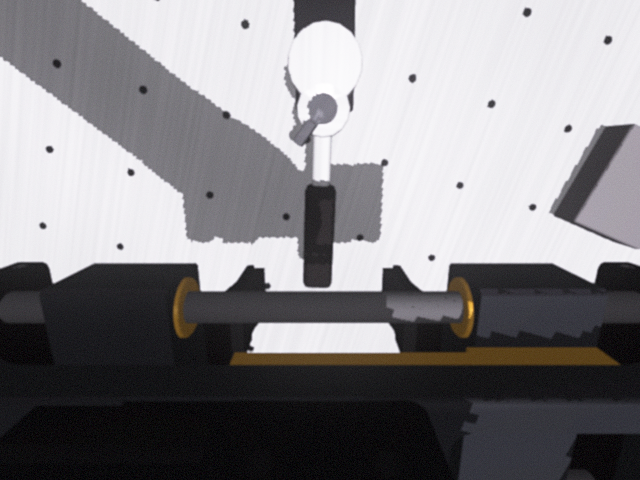

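The handle centre is at (319,235), about 2 mm clockwise of where I predicted. The lever, from (322,108) to (299,138), sits about 35° to the right of the handle axis, so it is fully across. Now I'll descend and grip the handle.

```bash
python3 -m inch '[[-2,-0.5,-30,0,0,-1],[-2,-0.5,-60,0,0,-1],[-2,-0.5,-90,0,0,-1],[-2,-0.5,-110,0,0,-1],[-2,-0.5,-120,0,0,-1],[-2,-0.5,-120,0,0,-1]]' 60
python3 -m inch '[[0,0,0,0,0,0],[0,0,0,0,0,0],[0,0,0,0,0,0],[0,0,0,0,0,0],[0,0,0,0,0,0]]' 0 12
```

```text
time: 7.55
position: [0.5892, -0.371, 0.0516]
tool_rot: [-1.907, -2.497, -0.0]
ft_force: [0.1, 0.6, 0.4]
grip_width: 0.688
grip_force: 0.0
time: 8.18
position: [0.5888, -0.3713, 0.0518]
tool_rot: [-1.907, -2.496, 0.001]
ft_force: [-0.8, 0.2, 0.5]
grip_width: 0.278
grip_force: 12.0
```

```bash
f(){ grep -E "posi|ft_f|time"|tr '\n' ' ';echo; }
python3 -m inch '[[-2.1,-0.6,0,0,0,-1],[-4.2,-1.1,0,0,0,-2],[-4.2,-1.1,0,0,0,-2]]'|f
python3 -m inch '[[-2.1,-0.5,0,0,0,-1],[-4.2,-1.0,0,0,0,-2],[-4.2,-1.0,0,0,0,-2]]'|f
python3 -m inch '[[-2.2,-0.4,0,0,0,-1],[-4.4,-0.8,0,0,0,-2],[-4.4,-0.8,0,0,0,-2]]'|f
python3 -m inch '[[-2.2,-0.4,0,0,0,-1],[-4.4,-0.7,0,0,0,-2],[-4.4,-0.7,0,0,0,-2]]'|f
```

```text
time: 8.55 position: [0.585, -0.3721, 0.0517] ft_force: [1.2, -0.0, -0.2] 
time: 8.93 position: [0.5805, -0.3731, 0.0517] ft_force: [1.8, 0.3, 1.5] 
time: 9.3 position: [0.5762, -0.3738, 0.0518] ft_force: [1.0, 0.6, 1.5] 
time: 9.68 position: [0.5719, -0.3744, 0.0517] ft_force: [2.7, 0.8, 2.5]
```

```bash
f(){ grep -E "posi|ft_f|time"|tr '\n' ' ';echo; }
python3 -m inch '[[-2.2,-0.3,0,0,0,-1],[-4.4,-0.5,0,0,0,-2],[-4.4,-0.5,0,0,0,-2]]'|f
python3 -m inch '[[-2.2,-0.2,0,0,0,-1],[-4.4,-0.3,0,0,0,-2],[-4.4,-0.3,0,0,0,-2]]'|f
python3 -m inch '[[-2.2,-0.1,0,0,0,-1],[-4.4,-0.2,0,0,0,-2],[-4.4,-0.2,0,0,0,-2]]'|f
```

```text
time: 10.05 position: [0.5676, -0.3748, 0.0517] ft_force: [2.8, 1.4, 2.7] 
time: 10.42 position: [0.5632, -0.3751, 0.0518] ft_force: [3.5, 1.7, 2.4] 
time: 10.8 position: [0.559, -0.3753, 0.0518] ft_force: [4.5, 1.8, 2.8]
```

```bash
f(){ grep -E "posi|ft_f|time"|tr '\n' ' ';echo; }
python3 -m inch '[[-2.2,0,0,0,0,-1],[-4.4,-0.1,0,0,0,-2],[-4.4,-0.1,0,0,0,-2]]'|f
python3 -m inch '[[-2.2,0,0,0,0,-1],[-4.4,0.1,0,0,0,-2],[-4.4,0.1,0,0,0,-2]]'|f
python3 -m inch '[[-2.2,0.1,0,0,0,-1],[-4.4,0.3,0,0,0,-2],[-4.4,0.3,0,0,0,-2]]'|f
python3 -m inch '[[-2.2,0.2,0,0,0,-1],[-4.4,0.4,0,0,0,-2],[-4.4,0.4,0,0,0,-2]]'|f
```

```text
time: 11.18 position: [0.5547, -0.3752, 0.0517] ft_force: [4.2, 2.2, 2.6] 
time: 11.55 position: [0.5503, -0.3751, 0.0517] ft_force: [4.6, 3.2, 2.3] 
time: 11.92 position: [0.5459, -0.3747, 0.0517] ft_force: [5.3, 2.4, 1.3] 
time: 12.3 position: [0.5415, -0.3743, 0.0517] ft_force: [4.4, 2.1, 2.1]
```

```bash
python3 -m inch '[[-4.4,0.6,0,0,0,-2],[-8.7,1.2,0,0,0,-4],[-13,2.1,0,0,0,-6],[-17.3,3.1,0,0,0,-8],[-21.6,4.3,0,0,0,-10],[-25.8,5.6,0,0,0,-12],[-29.9,7.1,0,0,0,-14],[-34,8.6,0,0,0,-16],[-38,10.4,0,0,0,-18],[-42,12.2,0,0,0,-20],[-45.9,14.3,0,0,0,-22],[-49.8,16.4,0,0,0,-24],[-53.5,18.8,0,0,0,-26],[-57.2,21.1,0,0,0,-28],[-60.8,23.7,0,0,0,-30],[-64.3,26.3,0,0,0,-32],[-64.3,26.3,0,0,0,-32],[-64.3,26.3,0,0,0,-32]]'
python3 - <<'E'
from bench import ctrl
from h import *
B=np.array([.555,-.2498]);r=ctrl.get_state()['position'][:2]-B;print(np.degrees(np.arctan2(r[1],r[0])),np.hypot(*r))
E
```

```text
time: 14.55
position: [0.478, -0.3473, 0.0517]
tool_rot: [-2.832, -1.36, -0.003]
ft_force: [6.5, 3.7, 2.2]
grip_width: 0.279
grip_force: 12.0
-128.31697514865945 0.1242697311398041
```

```bash
python3 -m inch '[[0,0,0,0,0,0],[0,0,0,0,0,0],[0,0,0,0,0,0],[0,0,40,0,0,0],[0,0,80,0,0,0],[0,0,120,0,0,0],[0,0,160,0,0,0],[0,0,160,0,0,0],[0,0,160,0,0,0]]' 60
python3 - <<'E'
from bench import ctrl
from h import *
p=ctrl.camera_params('wrist');im,d=ctrl.get_image('wrist')
for X in [(.555,-.2498,.068)]+[(.555+.126*np.cos(a),-.2498+.126*np.sin(a),.066) for a in np.radians([-128.3,-126.3])]:print(pix(p,X))
t,_=ctrl.get_image('scene')
A=im[0:330,120:540];C=cv2.resize(t[150:270,200:360],None,fx=2.4,fy=2.75)
cv2.imwrite('pics/w4.png',np.hstack([A,C])[:,:,::-1])
E
```

```text
time: 15.68
position: [0.4757, -0.3486, 0.2106]
tool_rot: [-2.832, -1.358, 0.002]
ft_force: [-0.1, -0.0, -1.0]
grip_width: 0.693
grip_force: 0.0
[324.85960594  70.8134486 ]
[325.61893162 225.70229709]
[330.55799904 225.58868491]
```

View pics/w4.png

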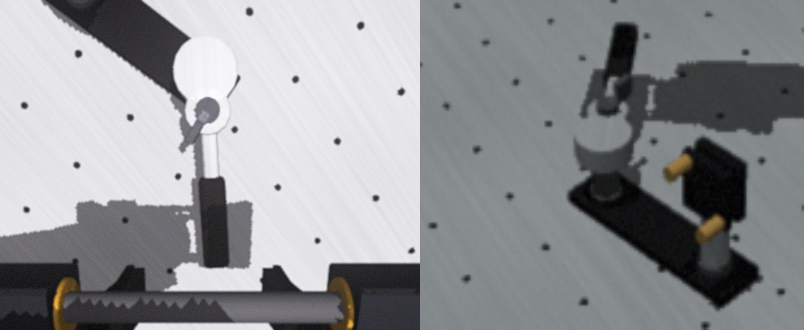

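The handle centre is at crop (213,222) and the head at (205,70), so the handle settled about 3° short of the tool. I'll compute the angles properly from rays.

```bash
python3 - <<'E'
from bench import ctrl
from h import *
ang=lambda a,b:np.degrees(np.arctan2(*(b-a)[1::-1]))
def handle(p,im,box):
    x0,y0,x1,y1=box;m=np.zeros(im.shape[:2],np.uint8);m[y0:y1,x0:x1]=(im[y0:y1,x0:x1].max(2)<70)*255
    n,l,st,c=cv2.connectedComponentsWithStats(m);i=1+st[1:,4].argmax()
    pts=np.argwhere(l==i)[:,::-1];w=np.array([ray(p,q,.066)[:2] for q in pts],np.float32)
    vx,vy,_,_=cv2.fitLine(w,2,0,.01,.01).ravel();c=w.mean(0);B=np.array([.555,-.2498])
    print('handle',c,np.hypot(*(c-B)),'angle from B',ang(B,c),'axis',np.degrees(np.arctan2(vy,vx)),st[i])
z=np.load('pics/w3.npz');p3={'K':0,'mtx':z['K'],'T':z['T']}
handle(p3,z['im'],(295,182,345,262))
p=ctrl.camera_params('wrist');im,_=ctrl.get_image('wrist');handle(p,im,(312,178,352,262))
pt=ctrl.camera_params('top');t0=np.load('pics/top.npz')['im'];t,_=ctrl.get_image('top')
m=np.load('pics/top.npz')
for q,pv,tip in((p3,(322,108),(299,138)),(p,(327,109),(306,148))):
    P=ray(q,pv,.08);print('fin',ang(P,ray(q,tip,.087)),P, 'head')
print('head',ray(p3,(325,59),.068),ray(p,(325,69),.068))
cv2.imwrite('pics/t5.png',cv2.resize(t[210:310,340:480,::-1],None,fx=5,fy=5,interpolation=2))
E
```

```text
handle [ 0.5829289  -0.35912693] 0.11283793626873252 angle from B -75.66958612664146 axis -76.31941 [ 304  184   32   78 2210]
handle [ 0.4854682  -0.34910834] 0.12123042545470458 angle from B -124.99819747850326 axis 55.716652 [ 319  178   31   84 2117]
fin -111.68614956759257 [ 0.56238189 -0.27947651  0.08      ] head
fin -157.75158963344757 [ 0.53739034 -0.27356663  0.08      ] head
head [ 0.55511738 -0.24748761  0.068     ] [ 0.55549667 -0.24841052  0.068     ]
```

View pics/t5.png

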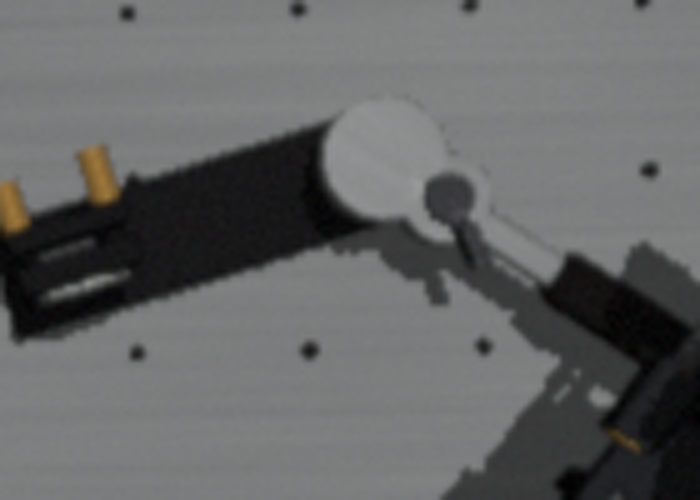

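The fin is about 34° right of the handle, so it is fully across. The handle angle is about -125°, which is a swing of about 50.5° from the start. Allowing for the play, the bolt is at about 41 to 44°. A small extra push of about 3° clockwise should centre that, with the force read on the way.

```bash
f(){ grep -E "posi|ft_f|time"|tr '\n' ' ';echo; }
python3 -m inch '[[0,0,-40,0,0,0],[0,0,-80,0,0,0],[0,0,-120,0,0,0],[0,0,-145,0,0,0],[0,0,-160,0,0,0],[0,0,-160,0,0,0]]' 60|f
python3 -m inch '[[0,0,0,0,0,0],[0,0,0,0,0,0],[0,0,0,0,0,0]]' 44|f
python3 -m inch '[[-0.8,0.6,0,0,0,0],[-1.6,1.2,0,0,0,0],[-1.6,1.2,0,0,0,0]]'|f
python3 -m inch '[[-0.8,0.6,0,0,0,0],[-1.6,1.2,0,0,0,0],[-1.6,1.2,0,0,0,0]]'|f
python3 -m inch '[[-0.8,0.6,0,0,0,0],[-1.6,1.2,0,0,0,0],[-1.6,1.2,0,0,0,0]]'|f
```

```text
time: 16.62 position: [0.476, -0.348, 0.0504] ft_force: [-0.5, 0.9, 0.1] 
time: 17.0 position: [0.4772, -0.3489, 0.0525] ft_force: [-0.1, 0.3, 0.3] 
time: 17.38 position: [0.4761, -0.3481, 0.052] ft_force: [3.6, -3.3, -1.3] 
time: 17.75 position: [0.4738, -0.3467, 0.052] ft_force: [2.8, -3.7, 1.7] 
time: 18.12 position: [0.472, -0.3456, 0.052] ft_force: [2.7, -3.9, 2.4]
```

On contact the push met the driving load straight away, at about 4.8 N. The handle advanced by about 2.5°, which puts the bolt near 44–45°. Now I'll back off, raise the arm and check.

```bash
python3 -m inch '[[2.4,-1.8,0,0,0,0],[2.4,-1.8,0,0,0,0],[2.4,-1.8,0,0,0,0],[2.4,-1.8,40,0,0,0],[2.4,-1.8,80,0,0,0],[2.4,-1.8,120,0,0,0],[2.4,-1.8,160,0,0,0],[2.4,-1.8,160,0,0,0],[2.4,-1.8,160,0,0,0]]' 60
python3 - <<'E'
from bench import ctrl
from h import *
p=ctrl.camera_params('wrist');im,_=ctrl.get_image('wrist')
x0,y0,x1,y1=312,178,352,262
m=np.zeros(im.shape[:2],np.uint8);m[y0:y1,x0:x1]=(im[y0:y1,x0:x1].max(2)<70)*255
n,l,st,c=cv2.connectedComponentsWithStats(m);i=1+st[1:,4].argmax()
w=np.array([ray(p,q,.066)[:2] for q in np.argwhere(l==i)[:,::-1]],np.float32);c=w.mean(0)
for B in((.555,-.2498),(.5553,-.248)):print(c,np.degrees(np.arctan2(*(c-B)[::-1])))
vx,vy,_,_=cv2.fitLine(w,2,0,.01,.01).ravel();print(np.degrees(np.arctan2(vy,vx)))
cv2.imwrite('pics/w6.png',im[:,:,::-1])
E
```

```text
time: 19.25
position: [0.4738, -0.3462, 0.2107]
tool_rot: [-2.831, -1.359, 0.001]
ft_force: [-0.3, 0.2, -2.0]
grip_width: 0.69
grip_force: 0.0
[ 0.4855268  -0.34888265] -125.03676180946552
[ 0.4855268  -0.34888265] -124.66879537481573
55.753418
```

View pics/w6.png

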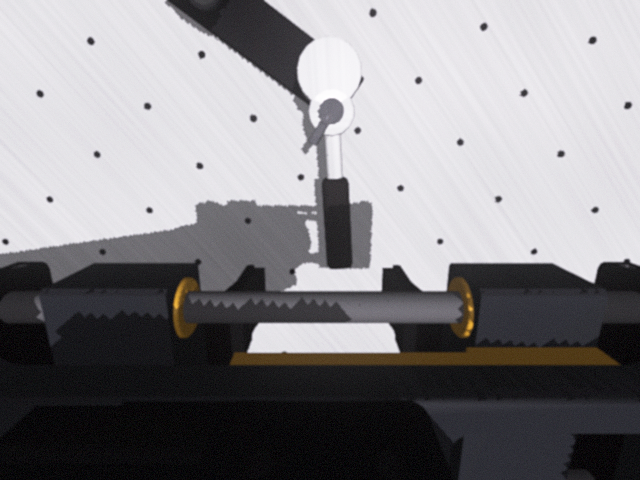

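The handle angle did not change (-125.0° before and after), so the push was absorbed somewhere. I'll repeat it with a stiffer grip, watching the opening, and measure the handle while it is under load.

```bash
cat >>h.py <<'E'
def look(ctrl,box=(300,178,365,262)):
    p=ctrl.camera_params('wrist');im,_=ctrl.get_image('wrist');x0,y0,x1,y1=box
    m=np.zeros(im.shape[:2],np.uint8);m[y0:y1,x0:x1]=(im[y0:y1,x0:x1].max(2)<70)*255
    n,l,st,c=cv2.connectedComponentsWithStats(m);i=1+st[1:,4].argmax()
    w=np.array([ray(p,q,.066)[:2] for q in np.argwhere(l==i)[:,::-1]],np.float32);c=w.mean(0)
    vx,vy,_,_=cv2.fitLine(w,2,0,.01,.01).ravel()
    print(st[i],c,np.degrees(np.arctan2(*(c-(.555,-.249))[::-1])),np.degrees(np.arctan2(vy,vx)),'tool',ctrl.get_state()['position'][:2]);return im
E
f(){ grep -E "posi|ft_f|wid|time"|tr '\n' ' ';echo; }
python3 -m inch '[[4,-3,-40,0,0,0],[4,-3,-80,0,0,0],[4,-3,-120,0,0,0],[4,-3,-145,0,0,0],[4,-3,-160,0,0,0],[4,-3,-160,0,0,0]]' 60|f
python3 -m inch '[[0,0,0,0,0,0],[0,0,0,0,0,0],[0,0,0,0,0,0]]' 44 50|f
python3 -m inch '[[-1.6,1.2,0,0,0,0],[-3.2,2.4,0,0,0,0],[-3.2,2.4,0,0,0,0]]'|f
python3 -m inch '[[-1.6,1.2,0,0,0,0],[-3.2,2.4,0,0,0,0],[-3.2,2.4,0,0,0,0]]'|f
python3 - <<'E'
from bench import ctrl
from h import *
im=look(ctrl,(280,60,380,250));cv2.imwrite('pics/w7.png',im[:,:,::-1])
E
```

```text
time: 20.05 position: [0.4773, -0.349, 0.0499] ft_force: [-0.3, 0.9, 0.6] grip_width: 0.689 
time: 20.42 position: [0.4789, -0.3501, 0.0525] ft_force: [0.7, 0.2, -0.1] grip_width: 0.517 
time: 20.8 position: [0.4758, -0.3479, 0.0519] ft_force: [2.4, -3.1, -1.2] grip_width: 0.505 
time: 21.18 position: [0.472, -0.3456, 0.0519] ft_force: [3.5, -4.0, -1.8] grip_width: 0.507 
[ 316  205   56   45 2221] [ 0.49972746 -0.32289955] -126.79434018137336 -42.587288 tool [ 0.47200257 -0.34557147]
```

View pics/w7.png

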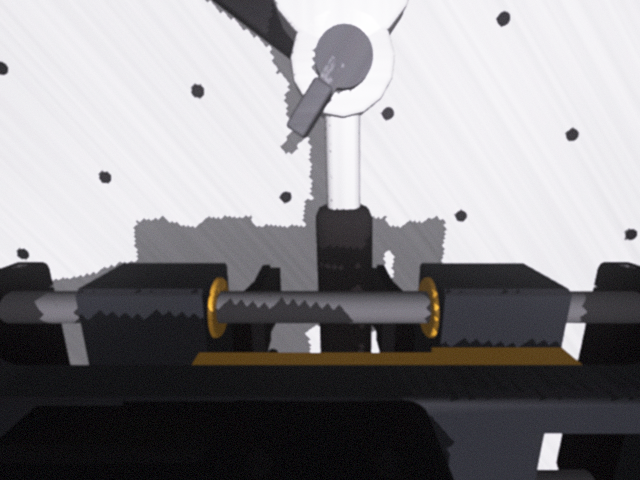

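The lens axis of the image shows the finger pressing the handle's right edge near (372,260). The force is still below 6 N, so I'll push on in small steps.

```bash
f(){ grep -E "posi|ft_f|wid|time"|tr '\n' ' ';echo; }
for i in 1 2 3; do python3 -m inch '[[-1.2,1,0,0,0,-0.5],[-2.4,2,0,0,0,-1],[-2.4,2,0,0,0,-1]]'|f; done
python3 -m inch '[[4,-3,0,0,0,0],[6,-5,0,0,0,0],[6,-5,0,0,0,0],[6,-5,40,0,0,0],[6,-5,80,0,0,0],[6,-5,120,0,0,0],[6,-5,160,0,0,0],[6,-5,160,0,0,0],[6,-5,160,0,0,0]]' 60|f
python3 - <<'E'
from bench import ctrl
from h import *
im=look(ctrl,(300,178,365,262));cv2.imwrite('pics/w8.png',im[:,:,::-1])
E
```

```text
time: 21.6 position: [0.4697, -0.3436, 0.0519] ft_force: [2.7, -4.0, -1.0] grip_width: 0.506 
time: 21.98 position: [0.4674, -0.3417, 0.0519] ft_force: [3.0, -4.8, 0.2] grip_width: 0.508 
time: 22.35 position: [0.4651, -0.3395, 0.0519] ft_force: [3.1, -3.9, -1.0] grip_width: 0.506 
time: 23.48 position: [0.4702, -0.3435, 0.2108] ft_force: [-0.2, -0.0, -0.9] grip_width: 0.686 
[ 321  178   31   84 2126] [ 0.48158535 -0.34639972] -127.00701165140681 53.68411 tool [ 0.46995138 -0.34331088]
```

Under load the force held steady at about 5 N, and the relaxed handle is now at -127°. That is about 51° since the flip. Subtracting the 7–8° of play felt before the load rose puts the bolt at about 44°. The lever is fully right and the arm is clear, so I'll hand in.

```bash
python3 -c "
from bench import ctrl
print(ctrl.close_job())"
```

```text
the job is handed in; nothing more can be done
None
```

I flipped the lever fully to the tightening side and swung the handle clockwise, turning the bolt by an estimated 44° (I could not see the bolt itself; this comes from handle angle and force); the wrench is still on the bolt, the spanner was not touched, and the job is handed in.

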